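# Clip the batch card to the specimen carrier

### The job

The yellow batch card only stands loose against the grey header panel of the specimen carrier: fasten it there with the blue spring clip. Lift the clip up and off its post (its holder shields the handles, so take it by the jaws), lay it flat on the bench and let go, then take it again by its two handles, squeeze them to open the jaws wide, and let the jaws close over the panel's near upright edge so that they pinch card and panel together, clear of the bench. Leave the card standing on its ledge, and do not push about or tip the specimen cup, the dropper bottle or the slide box standing around.

Things in the scene. Friction and masses are not known exactly. Their poses are not given: they have to be found in the camera images.
- clip: Blue spring clip like a big clothes peg, 114 mm long, 26 mm thick, 60 g, lying on its side. Origin: on the hinge axis, at the underside. z: up along the hinge; x: to the jaw tips (x = 56 mm) when shut; the frame turns with the +y half. Shut, the jaws are 20 mm wide outside at x = 45 mm and can be pinched there. Its barrel (12 mm hole) round the hinge sits on the post.
- clip_lip_a (a point): Middle of the inner face of the +y jaw's black rubber lip (lip 16 mm long, 26 mm tall), at (48, 0.5, 13) mm in the clip's frame.
- clip_lip_b (a point): The same point on the other (-y) jaw's lip; coincides with clip_lip_a to 1 mm when the clip is shut.
- clip_handles (a point): Point midway between the two handles, at (-36, 0, 13) mm in the clip's frame: squeeze here along the clip's y. Handles: flat plates, 26 mm tall, from the hinge to x = -57 mm, 57 mm over their outer faces at the ends at rest; squeezed home (20 to 35 N grip) they are parallel, 26 mm over all, and the lips stand 27 mm apart.
- clip_arm (a joint): Opening angle of the clip's jaws in rad: 0 shut, 0.56 fully open, about 0.15 when shut on 8 mm (card and panel together), about 0.07 on one of them alone.
- dock: White fixed holder: base 8 mm high, steel post 8 mm thick through the clip's barrel, its top 50 mm above the bench, and two cheeks (outside 78 mm apart, tops 37 mm up, 3 mm above the clip) close beside the clip's handles: no finger fits in. Origin: on the bench under the post. x: the way the jaws stick out; holder from x = -66 to 10 mm; the jaws beyond are free, 8 to 34 mm above the bench.
- carrier: Fixed carrier: grey upright panel 4 mm thick (x = 0 to 120, y = -2 to 2 mm), 105 mm high; card ledge at y < 0 (8 mm high, lip 18 mm high, from x = 20 mm, out to y = -14 mm); at y > 0 a white tray (x = 42 to 192, y to 74 mm, 25 mm high) with two red-lidded cups 75 mm high. Origin: foot of the panel's near upright edge, where the clip goes. x: from that edge into the panel; z up.
- stack_edge (a point): Point on the near upright edge, 60 mm above the bench, in the middle of the 8 mm stack of panel and card: a good place for the clip. Axes as the carrier's.
- card: Yellow stiff plastic card, 100 x 4 x 90 mm, 45 g, standing loose on the ledge (8 mm up) flat against the panel's -y face; its near edge lies 1 to 7 mm behind the panel's near edge. Origin: middle of its lower edge; x along the card as the carrier's x, z up.
- cup: Bystander: specimen cup with red lid, 58 mm diameter, 70 mm high; origin at the centre of its underside.
- bottle: Bystander: amber dropper bottle, 38 mm diameter, 100 mm high; origin at the centre of its underside.
- slide_box: Bystander: green slide box, 100 x 60 x 35 mm; origin at the centre of its underside.
Not all that is in view belongs to the job. Several things have the shape of the dock; the one meant has the colours described above.

How it is judged:
By the outcome, as a careful person would: the job done as asked, in the order asked, and still so for the second after the job is handed in, with the robot touching nothing.
It also fails if it takes over 48 s, if anything falls off the work surface, if the arm or the gripper's body presses on something with over 40 N, if the wrist force passes 120 N, or if a joint passes its speed limit or range.

### The arm

A 6-joint arm with a two-finger parallel gripper is mounted at the origin on the work surface. World frame = base frame: x ahead of the robot, y to its left, z up, the work surface at z = 0. Lengths are in mm, angles in rad, forces in N, time in s.
With the tool pointing down it reaches from about 275 to 825 mm from the base axis. Payload 4.9 kg.
Tool frame: the origin (TCP) lies at the very end of the fingers, on their centre line; the grasp point (between the pads) lies 19 mm behind it; z points along the fingers, y is the line along which they close (so a half turn about z gives the same grasp; the last joint's range is limited). The gripper opens to 85 mm and grips with 20 to 120 N. Pads are 22 mm wide; open, the fingers measure 114 mm over their backs; the gripper's body (76 mm by 85 mm) begins 54 mm behind the grasp point. The pads swing forward as they close: fully open they stand 13 mm farther back than shut.
Start: joints at [1.057, 0.326, -0.193, 1.052, 0, 1.437], TCP at [203.9, 510.826, 231.281] pointing down, gripper open.
Joint ranges: [-2.65, 2.65], [-0.97, 1.79], [-1.3, 1.35], [-1.93, 2.1], [-1.47, 1.37], [-3.14, 3.14]. Speed limits (rad/s): [2.57, 2.57, 3.14, 3.14, 3.14, 3.14].

### API

Orientations are given as a unit quaternion [w, x, y, z].
In Python, from workcell import get_state, grab_frame, finish_job, recognise gives the robot as it stands.
- The arm moves only by the tool send_rows, never from a script. Its argument "rows" is a list that holds one entry, the list of rows, each a list of 7 numbers: the turn, a rotation vector about the tool's x, y, z in rad, then the shift along the tool's x, y, z in mm, then the opening, from 0 (shut) to 1 (fully open). In form: [[[wx, wy, wz, x, y, z, jaw], ...]]. A call has 1 to 10 rows; each row is the pose to reach, as a shift and turn from the pose commanded when the call began, along the tool's axes at that moment; what a row does not reach only later rows make up. A row lasts 1/10 s, in which the tool goes at most 50 mm and 8.59 degrees, less where a joint would pass 70% of its speed; a pose out of reach is approached as far as the arm can. A call with a gripper value outside its range is refused whole. The fingers move at their own pace and stop on an object; "newtons" is the grip in N (left out, the last holds). Time passes only in rows, so rows that repeat a pose let the fingers close. It gives the time, the measured TCP pose, the force, the opening and the grip force at its end, in the units of the state.
- get_state(): the state, without advancing time (a new reading comes with each control period).
- grab_frame(name): name is "scene" or "top" or "wrist"; returns a dict with "color" (384x512x3 uint8, blue, green, red), "depth" (384x512 float32, mm along the optical axis (not along the pixel's ray), 0 where there is no reading), "fx", "fy", "cx", "cy" (pixels), "extrinsics" (4x4, takes a point from world to camera coordinates). Camera axes: x right, y up, looking along -z (the intrinsics and any distortion apply to the point x, -y, -z); pixel columns grow to the right and rows downward; lengths in mm; the calibration is good to about 2 mm. A picture is of the moment at which its call begins.
- finish_job(): hands the job in; it is judged then, once.
Trained networks look in a picture, given as the dict that the camera call returned (one of the last four; its "shot" number tells which), for a name from the list of things; names that differ only in an ending like _2 or _b are one class to them, and where a whole thing is asked for, a point or a joint stands for the part that bears it (a point fixed in the world has none). Each returns a list of dicts, best first, with "confidence" (0 to 1); they miss things now and then, are a little off and sometimes report something else, mostly with a low value. They report only what shows in the picture. A call takes as long as a camera call. They do not tell look-alikes from the thing itself.
- recognise(picture, name): "location" ([x, y, z] in mm, in the coordinates of the camera as it stood for that picture, good to about 4 mm: the middle of the surface that is visible of it).
The state is a dict: "t": time; "joints": joint angles; "joint_velocities": joint speeds; "joint_efforts": joint torques, N m; "ee_pos": TCP position; "eef_rot": TCP orientation; "contact_force": force on the tool from outside, world axes, zero at the start; "torque": the same for the moment, N m; "gripper_width": finger opening in mm; "grasp_force": force on a finger pad.
Only numpy, scipy, OpenCV 4.12 (cv2) and the standard library are available. Lean on these libraries where they do the work, as an engineer would, in place of code of your own. Each camera call takes 0.05 s, during which the arm holds its last target. There are 200 camera calls.

## Working session

There is one attempt and no reset: what is moved stays moved. The work goes in short steps, Python scripts to look and compute and a tool call to move; the robot and the scene stay as the last step left them, time stands still between calls to the robot, and variables do not carry over. Pictures are saved under pics/ and viewed, at most 10 in all, crops included, and the job is handed in when it is done.

Besides the shell and the picture viewer there is one more tool, called after "Emit:" as name(argument=value, ...), one argument or row to a line, values as JSON. send_rows: Moves the arm, as the interface text tells. Its arguments: {"type":"object","properties":{"rows":{"type":"array"},"newtons":{"type":"number"}},"required":["rows"]}

```bash
mkdir -p pics
cat > h.py <<'E'
import numpy as np, cv2
from workcell import get_state, grab_frame, finish_job, recognise
from scipy.spatial.transform import Rotation as R
def cloud(f):
    d=f["depth"];v,u=np.mgrid[0:d.shape[0],0:d.shape[1]]
    p=np.stack([(u-f["cx"])/f["fx"]*d,-(v-f["cy"])/f["fy"]*d,-d],-1)
    E=np.array(f["extrinsics"]);return (p-E[:3,3])@E[:3,:3]
def toworld(f,p):
    E=np.array(f["extrinsics"]);return (np.array(p)-E[:3,3])@E[:3,:3]
def topix(f,w):
    E=np.array(f["extrinsics"]);c=E[:3,:3]@np.array(w)+E[:3,3]
    return np.array([f["cx"]+f["fx"]*c[0]/-c[2], f["cy"]+f["fy"]*c[1]/c[2]]).round().astype(int)
def tool(): 
    s=get_state();w,x,y,z=s["eef_rot"];return np.array(s["ee_pos"]),R.from_quat([x,y,z,w])
def rel(pos,rot):
    p,r=tool();print("shift",(r.inv().apply(np.array(pos)-p)).round(1),"turn",(r.inv()*rot).as_rotvec().round(3))
E
python3 - <<'E'
from h import *
print(get_state())
fs={n:grab_frame(n) for n in("scene","top")}
cv2.imwrite("pics/a.png",np.vstack([fs["scene"]["color"],fs["top"]["color"]])[:, :])
for n in fs: cv2.imwrite(f"pics/{n}.png",fs[n]["color"])
for n,f in fs.items():
    print(n,f.get("distortion"),[k for k in f])
    for o in("clip","dock","carrier","card","cup","bottle","slide_box","clip_handles","stack_edge","clip_lip_a"):
        for r in recognise(f,o)[:4]:
            w=toworld(f,r["location"]);print(o,round(r["confidence"],2),w.round(),topix(f,w))
E
```

```text
{'t': 0.0, 'joints': array([ 1.05679128e+00,  3.26912625e-01, -1.93623283e-01,  1.05199344e+00,
        2.13066632e-06,  1.43663023e+00]), 'joint_velocities': array([ 1.67657736e-03, -7.12855670e-04,  2.73212325e-04,  6.75230943e-04,
        3.21164427e-05, -8.86893098e-04]), 'joint_efforts': array([ 2.46622614e-03, -4.43397510e+01,  2.62444907e+01,  1.55597721e-02,
        1.36990079e-04,  3.10373636e-06]), 'ee_pos': array([203.59856113, 510.28401366, 230.50390147]), 'eef_rot': array([-2.76943524e-04,  1.88779746e-01,  9.82019072e-01, -8.21063413e-04]), 'contact_force': array([-0.10364591,  0.16157904,  0.56244959]), 'torque': array([-0.01234752,  0.07070387,  0.01481326]), 'grasp_force': 0.0, 'gripper_width': 85.26751785506978}
scene None ['color', 'depth', 'fx', 'fy', 'cx', 'cy', 'extrinsics', 'shot']
clip 0.61 [585. 145.  30.] [308 206]
dock 0.92 [726. 188.  13.] [322 251]
dock 0.85 [421.  96.  15.] [294 171]
dock 0.84 [625. 116.  29.] [296 215]
dock 0.21 [496. 362.  51.] [392 186]
carrier 0.66 [712. -76.  54.] [214 224]
cup 0.78 [ 475. -342.   52.] [143 160]
bottle 0.61 [496. 360.  50.] [391 186]
slide_box 0.91 [773.  34.  36.] [255 252]
clip_handles 0.28 [582. 149.  25.] [309 206]
clip_lip_a 0.59 [592. 169.  26.] [317 209]
clip_lip_a 0.55 [582. 149.  28.] [310 205]
top None ['color', 'depth', 'fx', 'fy', 'cx', 'cy', 'extrinsics', 'shot']
clip 0.54 [579. 144.  34.] [220 202]
dock 0.93 [435. 102.   8.] [233 246]
dock 0.84 [600. 113.   9.] [229 196]
dock 0.8 [729. 188.   8.] [207 159]
carrier 0.75 [672. -89.  75.] [290 171]
carrier 0.35 [595. 149.  33.] [218 197]
cup 0.81 [ 463. -356.   71.] [375 235]
slide_box 0.7 [753.  32.  33.] [253 150]
clip_handles 0.73 [575. 140.  33.] [221 203]
clip_handles 0.57 [675. -85.  73.] [289 170]
stack_edge 0.95 [670. -85.  70.] [289 172]
clip_lip_a 0.52 [578. 140.  32.] [221 202]
```

```bash
ls; python3 -c "
import cv2;a=cv2.imread('pics/scene.png');b=cv2.imread('pics/top.png');cv2.imwrite('pics/both.png',cv2.resize(cv2.vconcat([a,b]),(400,600)) )"
```

```text
h.py
pics
```

View pics/top.png

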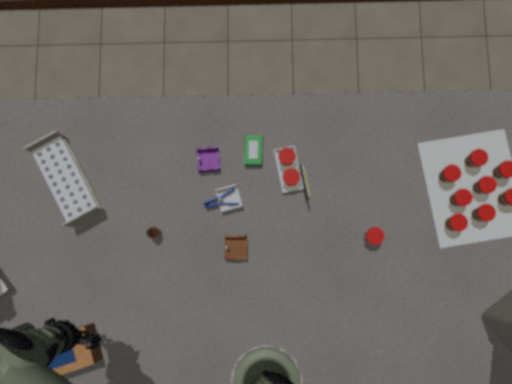

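View pics/scene.png

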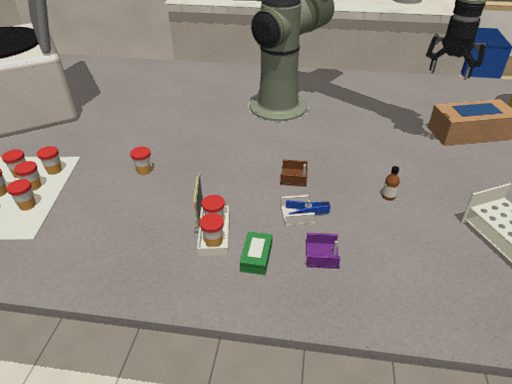

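Look-alikes: the holder shape shows at top (229,197) white, (208,160) purple and (236,248) brown; the white one carrying the blue clip fits. Bystander cup is at (375,236), the bottle at (153,233), and the slide box at (254,150). Close crop to check.

Run:
```python
from h import *
f=grab_frame("top");P=cloud(f)
c=f["color"][130:260,190:320];cv2.imwrite("pics/crop.png",cv2.resize(c,(600,600),interpolation=cv2.INTER_CUBIC))
hsv=cv2.cvtColor(f["color"],cv2.COLOR_BGR2HSV)
m=(hsv[...,0]>105)&(hsv[...,0]<125)&(hsv[...,1]>120)
m[:,:190]=0;m[:,250:]=0;m[:180]=0;m[220:]=0
q=P[m];print(m.sum(),q.mean(0),np.percentile(q,[2,50,98],axis=0).round())
for pt in q[::6]: print(pt.round())
m=np.zeros(m.shape,bool);m[155:205,270:318]=1
q=P[m];q=q[(q[:,2]>85)]
print(len(q));print(q.round()[:60])
print(f["fx"],np.array(f["extrinsics"]).round(2))
```

```text
35 [575.49537191 173.91295781  28.54057262] [[566. 140.   6.]
 [573. 178.  30.]
 [598. 189.  39.]]
[615. 112.  37.]
[586. 175.   9.]
[573. 186.  33.]
[573. 156.  31.]
[569. 176.  33.]
[566. 189.  36.]
114
[[ 698. -120.  109.]
 [ 698. -123.  106.]
 [ 695. -120.  105.]
 [ 695. -123.  106.]
 [ 695. -121.   91.]
 [ 693. -123.  103.]
 [ 688. -122.  110.]
 [ 685. -123.  107.]
 [ 686. -126.  105.]
 [ 687. -130.   96.]
 [ 683. -123.  101.]
 [ 683. -126.  104.]
 [ 684. -130.   96.]
 [ 681. -123.   96.]
 [ 679. -126.  105.]
 [ 680. -129.   98.]
 [ 680. -101.   85.]
 [ 679. -124.   88.]
 [ 674. -125.  113.]
 [ 678. -130.   95.]
 [ 674. -126.   96.]
 [ 672. -128.  109.]
 [ 674. -132.   99.]
 [ 669. -125.  108.]
 [ 669. -129.  106.]
 [ 671. -132.   98.]
 [ 667. -126.   98.]
 [ 666. -129.  104.]
 [ 667. -132.  100.]
 [ 664. -126.   97.]
 [ 664. -129.   97.]
 [ 663. -132.  102.]
 [ 662. -126.   90.]
 [ 659. -128.  106.]
 [ 660. -132.  101.]
 [ 660. -135.  103.]
 [ 660. -127.   86.]
 [ 656. -128.  105.]
 [ 656. -132.  105.]
 [ 658. -135.   97.]
 [ 653. -128.  108.]
 [ 654. -132.  102.]
 [ 654. -135.   98.]
 [ 651. -129.   98.]
 [ 649. -131.  109.]
 [ 652. -135.   94.]
 [ 649. -129.   91.]
 [ 647. -131.  103.]
 [ 648. -135.   96.]
 [ 646. -129.   88.]
 [ 645. -132.   99.]
 [ 645. -135.   96.]
 [ 644. -138.  100.]
 [ 640. -131.  107.]
 [ 641. -135.  102.]
 [ 641. -138.  101.]
 [ 395.   -9. 1608.]
 [ 638. -132.   98.]
 [ 637. -134.  104.]
 [ 638. -138.   99.]]
479.39362645849354 [[-1.00000e-02 -1.00000e+00 -2.00000e-02  2.86400e+01]
 [ 9.90000e-01 -1.00000e-02  1.40000e-01 -6.12880e+02]
 [-1.40000e-01 -2.00000e-02  9.90000e-01 -1.53858e+03]
 [ 0.00000e+00  0.00000e+00  0.00000e+00  1.00000e+00]]
```

View pics/crop.png

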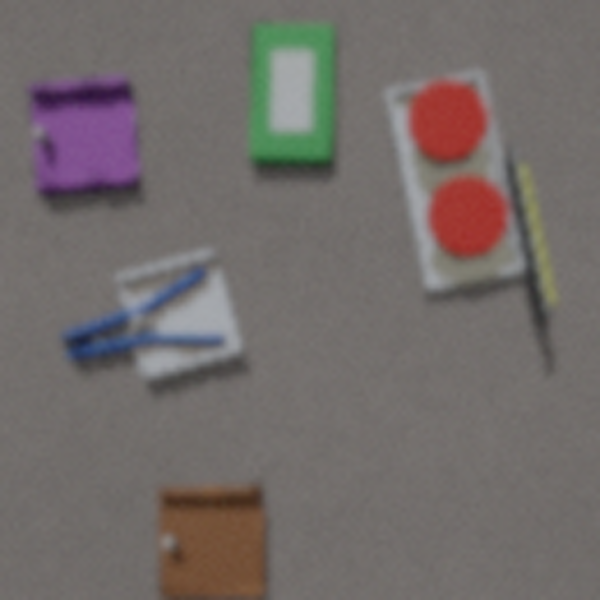

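The crop shows the white holder with the blue clip at crop (150,320), the jaws pointing left to (70,345). The purple and brown holders are empty. Carrier's panel and card are at (540,250). Moving over the clip for a wrist view.

Emit:
send_rows(
  rows=[
    [[0, 0, 0.15, -45, -21, -3, 1], [0, 0, 0.3, -90, -42, -6, 1], [0, 0, 0.45, -135, -63, -9, 1], [0, 0, 0.6, -180, -84, -12, 1], [0, 0, 0.75, -225, -105, -15, 1], [0, 0, 0.9, -270, -126, -18, 1], [0, 0, 0.9, -315, -147, -21, 1], [0, 0, 0.9, -360, -168, -24, 1], [0, 0, 0.9, -405, -189, -27, 1], [0, 0, 0.9, -446, -210, -30, 1]],
  ],
)

```text
t: 2.15
ee_pos: [541.7, 148.5, 261.6]
eef_rot: [0.0, 0.597, 0.802, 0.0]
contact_force: [0.9, 0.4, -0.2]
gripper_width: 85.2
grasp_force: 0.0
```

Emit:
send_rows(
  rows=[
    [[0, 0, 0, 0, 0, 0, 1], [0, 0, 0, 0, 0, 0, 1]],
  ],
)

```text
t: 2.35
ee_pos: [540.5, 149.6, 260.9]
eef_rot: [-0.0, 0.598, 0.801, -0.0]
contact_force: [-1.1, 0.7, 0.1]
gripper_width: 85.6
grasp_force: 0.0
```

Run:
```python
from h import *
f=grab_frame("wrist");P=cloud(f)
np.savez("w1.npz",P=P,c=f["color"])
cv2.imwrite("pics/w1.png",f["color"])
p,r=tool();print(p,r.as_matrix().round(3),get_state()["joints"],get_state()["t"])
E=np.array(f["extrinsics"]);print("cam",-E[:3,:3].T@E[:3,3],E[:3,:3].round(2))
for o in("clip","dock","clip_handles","clip_lip_a"):
    for q in recognise(f,o)[:3]: print(o,round(q["confidence"],2),toworld(f,q["location"]).round(),topix(f,toworld(f,q["location"])))
```

```text
[539.73335062 150.51002412 260.94950086] [[-0.286  0.958 -0.001]
 [ 0.958  0.286  0.   ]
 [ 0.001 -0.001 -1.   ]] [ 1.39964032e-01  3.28910012e-01 -1.11730901e-01  1.13126263e+00
  4.65544764e-04  1.42024220e+00] 2.4
cam [521.68893422 216.9094253  403.56296265] [[ 0.96  0.28 -0.  ]
 [-0.27  0.92 -0.28]
 [-0.08  0.26  0.96]]
clip 0.58 [579. 148.  32.] [282 177]
dock 0.97 [605. 124.   8.] [293 194]
dock 0.71 [734. 185.   7.] [394 179]
dock 0.65 [431. 103.   7.] [171 174]
clip_handles 0.7 [579. 157.  34.] [285 171]
clip_lip_a 0.81 [579. 153.  33.] [284 174]
clip_lip_a 0.6 [593. 159.  35.] [296 172]
```

View pics/w1.png

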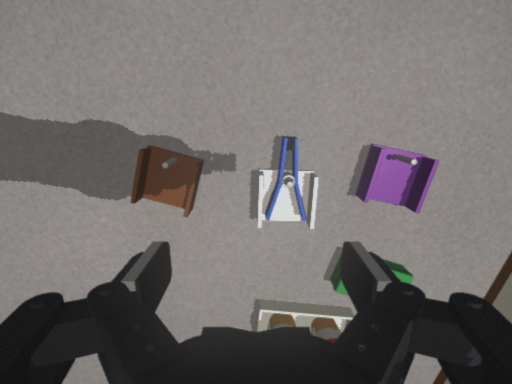

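The wrist view shows the clip upright in the white holder: jaws to (290,138), post at (289,182), handle ends at (268,217) and (305,219). Fit its axis from the blue points.

Run:
```python
from h import *
d=np.load("w1.npz");P=d["P"];c=d["c"]
hsv=cv2.cvtColor(c,cv2.COLOR_BGR2HSV)
m=(hsv[...,0]>100)&(hsv[...,0]<130)&(hsv[...,1]>100)
m[:,:255]=0;m[:,320:]=0;m[:130]=0;m[235:]=0
q=P[m];q=q[(q[:,2]>28)&(q[:,2]<42)];print(len(q),q[:,2].mean())
# dock: white points
w=(hsv[...,1]<40)&(hsv[...,2]>150);w[:,:255]=0;w[:,325:]=0;w[:160]=0;w[232:]=0
k=P[w];k=k[k[:,2]<45]
b=k[(k[:,2]>3)&(k[:,2]<14)];ch=k[(k[:,2]>33)];print(len(b),len(ch))
rect=cv2.minAreaRect(k[:,:2].astype(np.float32));print("dock",rect,cv2.boxPoints(rect).round())
# clip model fit: jaw points vs frame
ax=np.array([-.286,.958]);ay=np.array([-ax[1],ax[0]])
s=q[:,:2]@ax;t=q[:,:2]@ay
for lo in np.arange(s.min(),s.max(),8):
    z=t[(s>=lo)&(s<lo+8)]
    if len(z):print((lo-s.max()).round(),len(z),z.min().round(1),z.max().round(1),z.mean().round(1))
print(s.max(),s.min(),np.percentile(s,[1,99]))
```

```text
586 33.860198587608295
1405 474
dock ((599.0592651367188, 115.6753921508789), (90.65060424804688, 110.76618957519531), 14.972740173339844) [[541. 157.]
 [570.  50.]
 [657.  74.]
 [629. 181.]]
-111.0 33 -629.2 -575.6 -606.0
-103.0 35 -627.5 -576.9 -602.8
-95.0 41 -625.7 -579.5 -602.0
-87.0 40 -623.5 -582.1 -603.8
-79.0 38 -620.9 -584.6 -603.0
-71.0 42 -619.3 -587.2 -603.2
-63.0 42 -616.4 -589.7 -602.1
-55.0 40 -615.9 -592.1 -603.5
-47.0 45 -615.6 -592.0 -604.3
-39.0 47 -615.3 -593.2 -604.5
-31.0 47 -615.0 -594.2 -604.7
-23.0 52 -614.9 -595.3 -605.0
-15.0 44 -614.3 -595.3 -604.4
-7.0 40 -614.2 -596.3 -604.7
27.249559888030156 -83.92508243878798 [-81.77349759  26.18216398]
```

Emit:
send_rows(
  rows=[
    [[0, 0, 0.025, 13, 22, 40, 1], [0, 0, 0.025, 26, 44, 80, 1], [0, 0, 0.025, 26, 44.5, 125, 1], [0, 0, 0.025, 26, 44.5, 165, 1], [0, 0, 0.025, 26, 44.5, 195, 1], [0, 0, 0.025, 26, 44.5, 220, 1], [0, 0, 0.025, 26, 44.5, 238, 1], [0, 0, 0.025, 26, 44.5, 248, 1], [0, 0, 0.025, 26, 44.5, 248, 1]],
  ],
  newtons=40,
)

```text
t: 3.5
ee_pos: [574.0, 188.7, 12.2]
eef_rot: [-0.001, 0.607, 0.795, -0.001]
contact_force: [-0.0, 0.1, 0.1]
gripper_width: 85.2
grasp_force: 0.0
```

Emit:
send_rows(
  rows=[
    [[0, 0, 0, 0, 0, 0, 0.1], [0, 0, 0, 0, 0, 0, 0.1], [0, 0, 0, 0, 0, 0, 0.1], [0, 0, 0, 0, 0, 0, 0.1], [0, 0, 0, 0, 0, 0, 0.1], [0, 0, 0, 0, 0, 0, 0.1], [0, 0, 0, 0, 0, 0, 0.1], [0, 0, 0, 0, 0, 0, 0.1]],
  ],
  newtons=40,
)

```text
t: 4.3
ee_pos: [575.8, 188.3, 13.7]
eef_rot: [0.0, 0.607, 0.795, 0.0]
contact_force: [-0.8, 0.8, 4.4]
gripper_width: 18.9
grasp_force: 40.5
```

Emit:
send_rows(
  rows=[
    [[0, 0, 0, 0, 0, -8, 0.1], [0, 0, 0, 0, 0, -22, 0.1], [0, 0, 0, 0, 0, -40, 0.1], [0, 0, 0, 0, 0, -60, 0.1], [0, 0, 0, 0, 0, -85, 0.1], [0, 0, 0, 0, 0, -115, 0.1], [0, 0, 0, 0, 0, -150, 0.1]],
  ],
)

```text
t: 5.0
ee_pos: [574.5, 187.9, 164.5]
eef_rot: [-0.001, 0.607, 0.795, -0.001]
contact_force: [0.9, 0.4, -1.4]
gripper_width: 19.2
grasp_force: 39.9
```

Run:
```python
from h import *
th=0.19
rot=R.from_matrix(np.array([[np.cos(th),np.sin(th),0],[np.sin(th),-np.cos(th),0],[0,0,-1]]))
rel([525,-155,163],rot);s=get_state();print(s["joints"],s["gripper_width"],s["grasp_force"])
f=grab_frame("wrist");np.savez("w2.npz",P=cloud(f),c=f["color"])
cv2.imwrite("pics/w2.png",f["color"])
```

```text
shift [-317.8 -137.9    1.7] turn [-1.000e-03  1.000e-03  1.647e+00]
[ 1.93979304e-01  4.76133160e-01 -1.41135434e-01  9.55141363e-01
 -5.34967342e-05  1.49891129e+00] 19.202114452727596 39.87227518762893
```

View pics/w2.png

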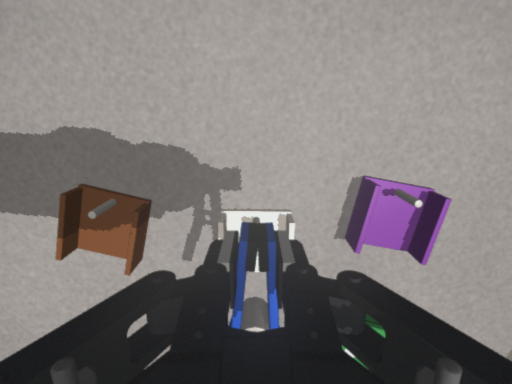

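The clip hangs level in the pads, jaws at (258,240), clear of the white post at (257,305). Carrying it in front of the carrier.

Emit:
send_rows(
  rows=[
    [[0, 0, 0.14, -32, -14, 0, 0.1], [0, 0, 0.28, -64, -28, 0, 0.1], [0, 0, 0.42, -96, -42, 0, 0.1], [0, 0, 0.56, -128, -56, 0, 0.1], [0, 0, 0.7, -160, -70, 0, 0.1], [0, 0, 0.84, -192, -84, 0, 0.1], [0, 0, 0.98, -224, -98, 0, 0.1], [0, 0, 1.12, -256, -112, 0, 0.1], [0, 0, 1.26, -287, -125, 1, 0.1], [0, 0, 1.4, -318, -138, 2, 0.1]],
  ],
)

```text
t: 6.05
ee_pos: [525.5, -156.4, 162.1]
eef_rot: [0.0, 0.977, 0.214, 0.0]
contact_force: [0.2, -0.0, -1.4]
gripper_width: 18.9
grasp_force: 39.9
```

Emit:
send_rows(
  rows=[
    [[0, 0, 0.14, 0, 0, 0, 0.1], [0, 0, 0.247, 0, 0, 0, 0.1], [0, 0, 0.247, 0, 0, 0, 0.1], [0, 0, 0.247, 0, 0, 0, 0.1]],
  ],
)

```text
t: 6.45
ee_pos: [525.9, -154.9, 161.7]
eef_rot: [0.0, 0.995, 0.096, 0.0]
contact_force: [0.4, 0.1, -0.6]
gripper_width: 19.0
grasp_force: 39.9
```

Run:
```python
from h import *
f=grab_frame("wrist");P=cloud(f);np.savez("w3.npz",P=P,c=f["color"])
cv2.imwrite("pics/w3.png",f["color"])
p,r=tool();print(p,r.as_matrix()[:,0],get_state()["joints"])
for o in("carrier","card","stack_edge","clip","clip_handles"):
    for q in recognise(f,o)[:3]: print(o,round(q["confidence"],2),toworld(f,q["location"]).round(),topix(f,toworld(f,q["location"])))
```

```text
[ 525.93244636 -154.83383179  161.6571215 ] [9.81630126e-01 1.90793651e-01 2.79114407e-04] [-4.20939406e-01  3.79079213e-01 -3.03648269e-01  8.87699347e-01
 -4.02020857e-05  2.52868268e+00]
carrier 0.82 [ 642. -105.   74.] [218  36]
card 0.67 [ 630. -136.   97.] [258  57]
stack_edge 0.91 [ 641. -103.   74.] [216  37]
stack_edge 0.45 [ 530. -158.  181.] [264 260]
clip 0.71 [ 520. -160.  177.] [264 274]
clip_handles 0.59 [ 524. -152.  181.] [248 269]
```

View pics/w3.png

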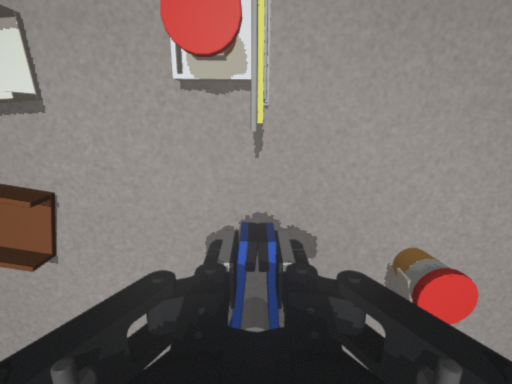

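The wrist view shows the grey panel at columns 251–257 down to row ~130, and the yellow card at columns 258–265 down to row 123. The clip's jaws are in the pads at (258,240). Measuring panel and card.

Run:
```python
from h import *
d=np.load("w3.npz");P=d["P"];c=d["c"]
hsv=cv2.cvtColor(c,cv2.COLOR_BGR2HSV)
y=(hsv[...,0]>22)&(hsv[...,0]<38)&(hsv[...,1]>120);y[140:]=0;y[:,:245]=0;y[:,275:]=0
q=P[y];q=q[q[:,2]>88];print("card",len(q),q[:,2].mean().round(1),q[:,0].min().round(1),np.percentile(q[:,0],[1,3]).round(1))
def line(q,n):
    k=np.polyfit(q[:,0],q[:,1],1);m=np.abs(q[:,1]-np.polyval(k,q[:,0]))<5
    k=np.polyfit(q[m,0],q[m,1],1);res=q[m,1]-np.polyval(k,q[m,0]);print(n,"yaw",np.arctan(k[0]).round(4),"y at 640",np.polyval(k,640).round(2),"spread",np.percentile(res,[2,98]).round(1))
line(q,"card")
Z=P[...,2]
m=(Z>99)&(Z<112)&~y;m[140:]=0;m[:,:245]=0;m[:,262:]=0
p=P[m];print("panel",len(p),np.median(p[:,2]),p[:,0].min().round(1),np.percentile(p[:,0],[1,3]).round(1));line(p,"panel")
for r in (60,90,110,118,122,126,130,134):
    print(r,[(int(x),int(yy),int(z)) for x,yy,z in P[r,249:268:2]])
# clip in hand
b=(hsv[...,0]>100)&(hsv[...,0]<130)&(hsv[...,1]>100);b[:215]=0;b[330:]=0;b[:,:225]=0;b[:,290:]=0
k=P[b];print("clip top z",np.percentile(k[:,2],[5,50,95]))
```

```text
card 645 99.3 589.5 [590.5 592.2]
card yaw 0.1891 y at 640 -135.72 spread [-1.7  1.6]
panel 811 104.83788360259729 582.9 [584.  585.7]
panel yaw 0.1868 y at 640 -131.45 spread [-2.   1.7]
60 [(638, -126, 25), (626, -132, 104), (626, -133, 105), (626, -134, 104), (631, -135, 79), (628, -137, 98), (628, -138, 99), (629, -139, 97), (642, -140, 18), (644, -142, 8)]
90 [(615, -130, 0), (608, -135, 104), (608, -136, 105), (609, -138, 103), (609, -139, 98), (610, -140, 97), (610, -142, 98), (616, -144, 16), (616, -146, 17), (617, -148, 8)]
110 [(596, -134, 0), (596, -138, 103), (596, -139, 105), (596, -140, 105), (597, -141, 97), (597, -143, 98), (597, -144, 97), (599, -148, 0), (599, -150, 0), (599, -152, 0)]
118 [(588, -135, 0), (591, -138, 104), (591, -140, 104), (591, -141, 105), (591, -142, 97), (592, -144, 98), (592, -145, 97), (591, -149, 0), (591, -151, 0), (592, -153, 0)]
122 [(584, -136, 0), (588, -139, 104), (589, -140, 104), (589, -142, 104), (589, -143, 98), (589, -144, 98), (589, -146, 97), (587, -150, 0), (587, -152, 0), (588, -154, 0)]
126 [(580, -137, 0), (586, -139, 104), (586, -141, 104), (586, -142, 104), (582, -145, 0), (582, -147, 0), (583, -149, -2), (583, -151, 0), (584, -153, 0), (584, -155, 1)]
130 [(576, -137, -1), (583, -140, 104), (583, -141, 104), (584, -143, 105), (578, -146, 1), (578, -148, 1), (579, -150, 0), (579, -152, -1), (580, -154, 0), (580, -156, 0)]
134 [(572, -138, 0), (573, -140, 0), (573, -142, 0), (574, -144, 2), (574, -146, 0), (574, -148, 0), (575, -150, 0), (575, -152, 0), (576, -154, 0), (576, -157, 0)]
clip top z [167.16104246 181.17599396 182.38405677]
```

Emit:
send_rows(
  rows=[
    [[0, 0, 0, 0, 0, 40, 0.1], [0, 0, 0, 0, 0, 80, 0.1], [0, 0, 0, 0, 0, 110, 0.1], [0, 0, 0, 0, 0, 132, 0.1], [0, 0, 0, 0, 0, 145, 0.1], [0, 0, 0, 0, 0, 151, 0.1], [0, 0, 0, 0, 0, 154, 0.1], [0, 0, 0, 0, 0, 155, 0.1], [0, 0, 0, 0, 0, 155, 0.1]],
  ],
)

```text
t: 7.65
ee_pos: [526.6, -155.3, 7.1]
eef_rot: [0.0, 0.995, 0.095, 0.001]
contact_force: [0.1, -0.7, -0.8]
gripper_width: 19.0
grasp_force: 39.9
```

Emit:
send_rows(
  rows=[
    [[0, 0, 0, 0, 0, 0.7, 0.1], [0, 0, 0, 0, 0, 1.2, 0.1], [0, 0, 0, 0, 0, 1.2, 0.1]],
  ],
)

```text
t: 7.95
ee_pos: [526.6, -155.3, 6.3]
eef_rot: [0.0, 0.995, 0.095, 0.001]
contact_force: [-0.9, -0.0, 6.6]
gripper_width: 18.8
grasp_force: 40.5
```

Emit:
send_rows(
  rows=[
    [[0, 0, 0, 0, 0, 0, 1], [0, 0, 0, 0, 0, 0, 1], [0, 0, 0, 0, 0, 0, 1], [0, 0, 0, 0, 0, 0, 1], [0, 0, 0, 0, 0, 0, 1], [0, 0, 0, 0, 0, 0, 1], [0, 0, 0, 0, 0, -20, 1], [0, 0, 0, 0, 0, -50, 1], [0, 0, 0, -20, 0, -90, 1], [0, 0, 0, -60, 0, -130, 1]],
  ],
)

```text
t: 8.95
ee_pos: [472.8, -165.8, 132.0]
eef_rot: [0.001, 0.995, 0.096, 0.001]
contact_force: [0.3, -0.8, 1.3]
gripper_width: 85.4
grasp_force: 0.0
```

Emit:
send_rows(
  rows=[
    [[0, 0, 0, -21, 0, -20, 1], [0, 0, 0, -21, 0, -20, 1], [0, 0, 0, -21, 0, -20, 1]],
  ],
)

```text
t: 9.25
ee_pos: [451.4, -169.7, 150.8]
eef_rot: [0.0, 0.996, 0.094, 0.001]
contact_force: [-0.0, 0.8, -1.5]
gripper_width: 85.1
grasp_force: 0.0
```

```bash
cat > clip.py <<'E'
from h import *
import sys
f=grab_frame("wrist");P=cloud(f);c=f["color"];cv2.imwrite(f"pics/{sys.argv[1]}.png",c)
p,r=tool();M=r.as_matrix();print(p,M[:,0].round(3))
hsv=cv2.cvtColor(c,cv2.COLOR_BGR2HSV)
b=(hsv[...,0]>100)&(hsv[...,0]<130)&(hsv[...,1]>100)
zlo,zhi=map(float,sys.argv[2:4])
q=P[b];q=q[(q[:,2]>zlo)&(q[:,2]<zhi)]
l=(q-p)@M   # tool coords
l=l[(np.abs(l[:,1])<60)&(l[:,0]<150)&(l[:,0]>-60)]
print(len(l),"ztop",np.percentile(P[b][:,2],[20,50,80]).round(1))
for lo in np.arange(l[:,0].min(),l[:,0].max(),8):
    t=l[(l[:,0]>=lo)&(l[:,0]<lo+8),1]
    if len(t):print(round(lo,1),len(t),t.min().round(1),t.max().round(1),"mid",((t.min()+t.max())/2).round(1))
print("xmax",l[:,0].max(),np.percentile(l[:,0],99))
E
python3 clip.py w4 20 40
```

```text
[ 451.36632807 -169.41513224  150.04041389] [0.982 0.189 0.001]
1193 ztop [25.2 25.9 26.5]
-22.5 65 -28.9 24.3 mid -2.3
-14.5 82 -27.7 23.3 mid -2.2
-6.5 83 -25.5 21.1 mid -2.2
1.5 83 -22.5 19.1 mid -1.7
9.5 85 -20.3 16.9 mid -1.7
17.5 86 -17.3 14.8 mid -1.2
25.5 83 -14.4 12.8 mid -0.8
33.5 84 -13.4 11.8 mid -0.8
41.5 89 -12.3 10.8 mid -0.7
49.5 93 -11.3 10.7 mid -0.3
57.5 93 -10.2 10.6 mid 0.2
65.5 90 -10.1 9.7 mid -0.2
73.5 83 -9.2 9.6 mid 0.2
81.5 94 -8.2 9.5 mid 0.7
xmax 89.0797261309015 88.19045694610095
```

View pics/w4.png

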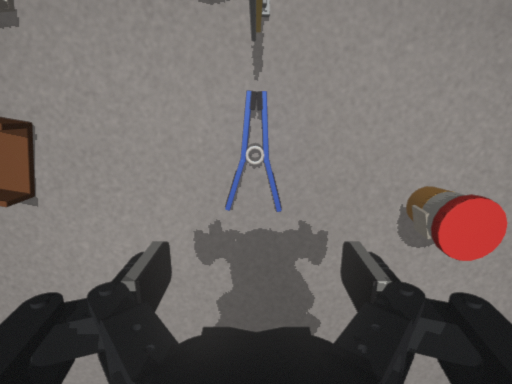

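The clip lies flat: jaw tips at (257,92), hinge at (255,155), handle ends at (229,208) and (279,210). Going down over the handles.

Emit:
send_rows(
  rows=[
    [[0, 0, 0.027, -5, -2, 40, 1], [0, 0, 0.027, -5, -2, 80, 1], [0, 0, 0.027, -5, -2, 110, 1], [0, 0, 0.027, -5, -2, 130, 1], [0, 0, 0.027, -5, -2, 141, 1], [0, 0, 0.027, -5, -2, 145, 1], [0, 0, 0.027, -5, -2, 146, 1], [0, 0, 0.027, -5, -2, 146, 1]],
  ],
  newtons=35,
)

```text
t: 10.1
ee_pos: [446.3, -168.6, 4.9]
eef_rot: [0.0, 0.997, 0.081, 0.0]
contact_force: [0.3, 0.2, 0.0]
gripper_width: 85.6
grasp_force: 0.0
```

Emit:
send_rows(
  rows=[
    [[0, 0, 0, 0, 0, 0, 0.15], [0, 0, 0, 0, 0, 0, 0.15], [0, 0, 0, 0, 0, 0, 0.15], [0, 0, 0, 0, 0, 0, 0.15], [0, 0, 0, 0, 0, 0, 0.15], [0, 0, 0, 0, 0, 0, 0.15], [0, 0, 0, 0, 0, 0, 0.15], [0, 0, 0, 0, 0, 0, 0.15], [0, 0, 0, 0, 0, 0, 0.15]],
  ],
  newtons=35,
)

```text
t: 11.0
ee_pos: [447.0, -169.4, 6.0]
eef_rot: [0.001, 0.997, 0.081, 0.001]
contact_force: [-0.8, -0.7, 9.7]
gripper_width: 22.5
grasp_force: 34.7
```

Emit:
send_rows(
  rows=[
    [[0, 0, 0, 0, 0, -5, 0.15], [0, 0, 0, 0, 0, -15, 0.15], [0, 0, 0, 0, 0, -30, 0.15], [0, 0, 0, 0, 0, -46, 0.15], [0, 0, 0, 0, 0, -46, 0.15], [0, 0, 0, 0, 0, -46, 0.15]],
  ],
)

```text
t: 11.6
ee_pos: [445.8, -168.5, 50.8]
eef_rot: [0.0, 0.997, 0.081, 0.0]
contact_force: [0.1, 0.7, -1.0]
gripper_width: 22.8
grasp_force: 34.5
```

```bash
python3 clip.py w5 50 90
python3 - <<'E'
from h import *
s=get_state();print(s["gripper_width"],s["grasp_force"],s["joints"])
f=grab_frame("wrist");P=cloud(f);c=f["color"];hsv=cv2.cvtColor(c,cv2.COLOR_BGR2HSV)
y=(hsv[...,0]>22)&(hsv[...,0]<38)&(hsv[...,1]>120);q=P[y];q=q[(q[:,2]>88)&(q[:,2]<112)]
print("card",len(q),q[:,0].min() if len(q) else None)
p,r=tool();M=r.as_matrix()
l=(P.reshape(-1,3)-p)@M
k=l[(P.reshape(-1,3)[:,2]>99)&(P.reshape(-1,3)[:,2]<112)&(l[:,0]>100)&(np.abs(l[:,1])<30)]
print("panel",len(k),k[:,0].min() if len(k) else None, np.percentile(k[:,1],[2,50,98]) if len(k) else None)
E
```

```text
[ 445.39794082 -168.2572153    50.27036204] [ 0.987  0.162 -0.   ]
5886 ztop [69.6 70.3 70.9]
-16.8 293 -11.6 11.8 mid 0.1
-8.8 335 -11.2 11.6 mid 0.2
-0.8 339 -11.2 11.6 mid 0.2
7.2 364 -11.4 12.2 mid 0.4
15.2 389 -11.3 12.9 mid 0.8
23.2 382 -11.0 12.4 mid 0.7
31.2 379 -11.6 12.9 mid 0.6
39.2 372 -13.3 14.4 mid 0.6
47.2 491 -15.1 16.2 mid 0.6
55.2 528 -16.5 17.7 mid 0.6
63.2 563 -18.3 19.5 mid 0.6
71.2 582 -20.0 21.2 mid 0.6
79.2 449 -21.5 23.4 mid 0.9
87.2 420 -23.1 24.4 mid 0.7
xmax 95.16092624075601 93.71290652612502
22.739397211485514 34.51960265636444 [-5.16386664e-01  4.06176274e-01 -6.15239792e-01  5.49500713e-01
 -2.19656349e-05  2.46241855e+00]
card 0 None
panel 0 None None
```

View pics/w5.png

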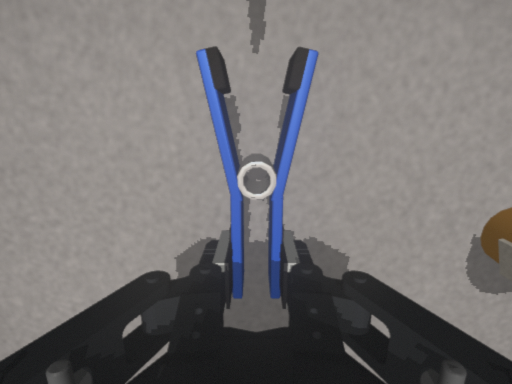

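The clip is held by parallel handles, fully open, with the black lips at (218,70) and (296,70). It is centred on the tool and off the bench. Approaching in two stages.

Emit:
send_rows(
  rows=[
    [[0, 0, -0.025, 8, 0.6, -3, 0.15], [0, 0, -0.025, 18, 0.6, -3, 0.15], [0, 0, -0.025, 27, 0.6, -3, 0.15], [0, 0, -0.025, 31, 0.6, -3, 0.15], [0, 0, -0.025, 31, 0.6, -3, 0.15], [0, 0, -0.025, 31, 0.6, -3, 0.15]],
  ],
)

```text
t: 12.3
ee_pos: [476.1, -163.7, 53.2]
eef_rot: [-0.0, 0.996, 0.094, -0.0]
contact_force: [0.3, 0.7, -0.4]
gripper_width: 22.3
grasp_force: 34.5
```

```bash
cat > pan.py <<'E'
from h import *
import sys
f=grab_frame("wrist");P=cloud(f);c=f["color"];cv2.imwrite(f"pics/{sys.argv[1]}.png",c)
hsv=cv2.cvtColor(c,cv2.COLOR_BGR2HSV)
p,r=tool();M=r.as_matrix();print(p,M[:,0].round(3),get_state()["gripper_width"])
L=(P-p)@M
y=(hsv[...,0]>22)&(hsv[...,0]<38)&(hsv[...,1]>120)&(P[...,2]>88)&(P[...,2]<103)
pn=(P[...,2]>100)&(P[...,2]<112)&(L[...,0]>60)&(np.abs(L[...,1])<30)&~y&(hsv[...,1]<80)
bl=(hsv[...,0]>100)&(hsv[...,0]<130)&(hsv[...,1]>100)&(L[...,0]>70)&(np.abs(L[...,1])<40)
for n,m in(("card",y),("panel",pn),("jaws",bl)):
    l=L[m]
    if len(l)<5: print(n,len(l));continue
    print(n,len(l),"x",np.percentile(l[:,0],[1,99]).round(1),"y",np.percentile(l[:,1],[2,50,98]).round(1),"slope",np.polyfit(l[:,0],l[:,1],1)[0].round(3) if n!="jaws" else "", "rows",np.where(m)[0].max())
E
python3 pan.py w6
```

```text
[ 475.90325407 -163.68957872   53.20667239] [ 0.982  0.187 -0.001] 22.69133050167701
card 0
panel 0
jaws 1571 x [70.1 94.4] y [-22.2  14.5  23.1] slope  rows 288
```

Emit:
send_rows(
  rows=[
    [[0, 0, 0, 6, 0, 0, 0.15], [0, 0, 0, 12, 0, 0, 0.15], [0, 0, 0, 12, 0, 0, 0.15], [0, 0, 0, 12, 0, 0, 0.15]],
  ],
)

```text
t: 12.75
ee_pos: [488.3, -161.7, 53.4]
eef_rot: [0.0, 0.996, 0.094, -0.0]
contact_force: [-0.2, -0.2, -0.5]
gripper_width: 22.8
grasp_force: 34.5
```

```bash
python3 pan.py w7
```

```text
[ 488.04519442 -161.62731719   53.41253146] [ 0.982  0.187 -0.   ] 22.89707173393817
card 52 x [101.9 103.5] y [1.  3.3 4.9] slope 0.103 rows 4
panel 326 x [ 96.2 101.2] y [-3.2 -1.3  0.4] slope -0.019 rows 24
jaws 1585 x [70.2 94.4] y [-22.1  14.4  23.1] slope  rows 288
```

The panel edge is 96 mm and the card edge 102 mm ahead of the TCP, with the stack centred at +0.7 mm between the open jaws. Advancing 23 mm.

Emit:
send_rows(
  rows=[
    [[0, 0, 0, 6, 0, 0, 0.15], [0, 0, 0, 12, 0, 0, 0.15], [0, 0, 0, 18, 0, 0, 0.15], [0, 0, 0, 23, 0, 0, 0.15], [0, 0, 0, 23, 0, 0, 0.15], [0, 0, 0, 23, 0, 0, 0.15]],
  ],
)

```text
t: 13.4
ee_pos: [510.7, -157.3, 53.3]
eef_rot: [-0.0, 0.996, 0.094, -0.0]
contact_force: [-0.5, 0.3, -1.5]
gripper_width: 22.5
grasp_force: 34.5
```

```bash
python3 pan.py w8
```

```text
[ 510.48482586 -157.26131553   53.30716288] [ 0.982  0.187 -0.   ] 22.870775567348094
card 1072 x [ 79.8 103.2] y [1.3 3.1 4.9] slope -0.0 rows 85
panel 1451 x [ 73.9 100.9] y [-3.2 -1.3  0.7] slope 0.004 rows 104
jaws 1551 x [70.1 94.4] y [-22.2  14.3  23.1] slope  rows 251
```

View pics/w8.png

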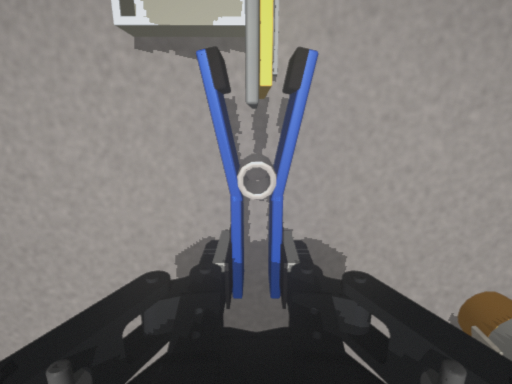

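The open jaws (lips at (218,70) and (297,70)) straddle panel and card, whose near edge is at (253,103). Letting the jaws close gradually.

Emit:
send_rows(
  rows=[
    [[0, 0, 0, 0, 0, 0, 0.28], [0, 0, 0, 0, 0, 0, 0.32], [0, 0, 0, 0, 0, 0, 0.36], [0, 0, 0, 0, 0, 0, 0.4], [0, 0, 0, 0, 0, 0, 0.44], [0, 0, 0, 0, 0, 0, 0.48], [0, 0, 0, 0, 0, 0, 0.52], [0, 0, 0, 0, 0, 0, 0.6], [0, 0, 0, 0, 0, 0, 0.8], [0, 0, 0, 0, 0, 0, 1]],
  ],
)

```text
t: 14.45
ee_pos: [510.7, -157.4, 53.5]
eef_rot: [0.0, 0.996, 0.094, 0.0]
contact_force: [0.4, -0.2, -0.0]
gripper_width: 77.9
grasp_force: 0.0
```

Emit:
send_rows(
  rows=[
    [[0, 0, 0, 0, 0, 0, 1], [0, 0, 0, 0, 0, 0, 1], [0, 0, 0, 0, 0, 0, 1], [0, 0, 0, 0, 0, 0, 1]],
  ],
)

```text
t: 14.85
ee_pos: [510.7, -157.4, 53.5]
eef_rot: [-0.0, 0.996, 0.094, 0.0]
contact_force: [-0.0, 0.3, -0.0]
gripper_width: 85.4
grasp_force: 0.0
```

```bash
python3 pan.py w9; python3 clip.py w9b 50 90
```

```text
[ 510.7104014  -157.40086553   53.46464439] [0.982 0.187 0.   ] 85.21026760140772
card 1027 x [ 79.6 103. ] y [1.  2.6 4.5] slope -0.007 rows 85
panel 1392 x [ 73.8 100.8] y [-3.3 -1.4  0.4] slope 0.002 rows 104
jaws 1443 x [70.3 94.1] y [-11.9   0.   13.2] slope  rows 301
[ 510.67896766 -157.39276589   53.43776361] [ 0.982  0.187 -0.   ]
5567 ztop [73.2 74.1 75.1]
-18.0 256 -22.8 23.8 mid 0.5
-10.0 307 -22.0 22.8 mid 0.4
-2.0 337 -20.2 21.0 mid 0.4
6.0 347 -18.6 19.3 mid 0.3
14.0 364 -16.5 17.9 mid 0.7
22.0 369 -14.8 15.6 mid 0.4
30.0 371 -13.2 14.0 mid 0.4
38.0 380 -12.2 13.4 mid 0.6
46.0 426 -12.0 13.2 mid 0.6
54.0 489 -12.2 13.4 mid 0.6
62.0 507 -12.1 13.4 mid 0.7
70.0 522 -12.2 13.3 mid 0.6
78.0 440 -12.1 13.4 mid 0.7
86.0 426 -12.1 13.3 mid 0.6
94.0 26 -11.7 13.0 mid 0.7
xmax 94.51587557612281 93.3477893911806
```

Clamped on the stack at z 48–74, with the card and panel unmoved. Retreating straight up.

Emit:
send_rows(
  rows=[
    [[0, 0, 0, 0, 0, -10, 1], [0, 0, 0, 0, 0, -25, 1], [0, 0, 0, 0, 0, -45, 1], [0, 0, 0, 0, 0, -70, 1], [0, 0, 0, 0, 0, -105, 1], [0, 0, 0, -20, 0, -145, 1], [0, 0, 0, -40, 0, -175, 1], [0, 0, 0, -40, 0, -175, 1], [0, 0, 0, -40, 0, -175, 1]],
  ],
)

```text
t: 15.85
ee_pos: [471.8, -165.2, 229.7]
eef_rot: [0.001, 0.996, 0.094, 0.001]
contact_force: [-0.2, -0.4, 0.6]
gripper_width: 85.5
grasp_force: 0.0
```

```bash
python3 pan.py w10; python3 clip.py w10 50 90|tail -3
python3 - <<'E'
from h import *
a=grab_frame("scene");cv2.imwrite("pics/fs.png",cv2.resize(a["color"][130:280,130:330],(800,600),interpolation=cv2.INTER_CUBIC)); print(get_state()["t"])
E
```

```text
[ 471.43862709 -164.82957444  228.5627037 ] [0.982 0.187 0.001] 85.18005077467414
card 182 x [119.3 161.3] y [1.7 2.5 4.3] slope -0.004 rows 56
panel 310 x [113.6 158.8] y [-3.4 -1.7 -0. ] slope 0.001 rows 62
jaws 660 x [ 70.7 133.7] y [-11.9   0.3  12.7] slope  rows 159
126.7 81 -11.6 12.9 mid 0.7
134.7 1 -10.6 -10.6 mid -10.6
xmax 134.78447684403145 133.22961210159883
16.0
```

View pics/fs.png

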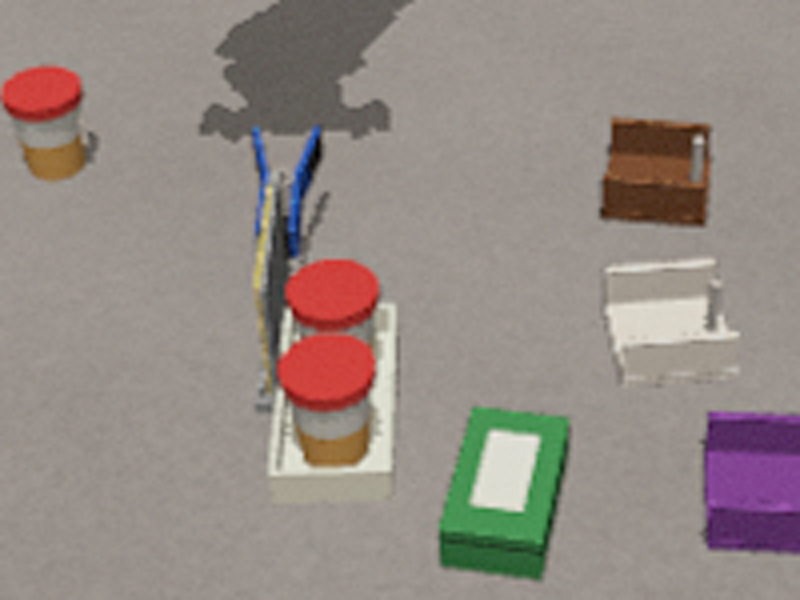

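The clip grips card and panel at (275,200), clear of the bench. The card is standing, the white holder is empty, and the bystanders look undisturbed.

```bash
python3 -c "
from workcell import finish_job;print(finish_job())"
```

```text
the job is handed in; nothing more can be done
None
```

The blue clip now pinches the card and panel together at the near upright edge, about 48–74 mm above the bench; the card still stands on its ledge, the cup and slide box look undisturbed (the bottle was out of the final picture, but nothing went near it), and I handed the job in at about 16 s.

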